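Push the brass plate out to its tape mark

TASK

Using only the fingertips, push the taped brass plate along its lane on the wooden ledge, out over the end on the robot's left, until the blue tape stripe lies right over the ledge's end edge, so that a third of the plate sticks out and its edge can be filed. The plate must stay flat on the ledge throughout: do not lift, tip or drop it. Leave the black plate and all the other things where they are, and let go of everything at the end.

Things in the scene. Friction and masses are not known exactly. Their poses are not given: they have to be found in the camera images.
- ledge: Fixed wooden ledge with a grey laminate top, 270 mm wide (x), 360 mm long (y), flat top 60 mm above the bench, yaw within 15 degrees. Origin: centre of its underside. Three dark ribs, 8 mm wide and 8 mm high, run along y on the top at x = -131, -35, +61 mm; between them two lanes, 88 mm wide, centred at x = -83 and +13 mm, open at both ends. The strip beyond x = +65 mm carries small things.
- ledge_end (a point): Middle of the top edge of the ledge's +y end (origin's y + 180 mm, 60 mm above the bench), the end over which the plate is to stick out. Axes as the ledge's: y points straight out past the end, the end edge runs along x.
- brass_plate: Loose brass plate, 70 mm wide (x), 150 mm long (y), 6 mm thick, 0.35 to 0.7 kg, flat in either lane, along it within 5 degrees, leading edge about 30 to 110 mm short of the ledge's +y end. Origin: centre of its underside; +y towards that end. A push of a few newtons on its rear edge slides it; it stays where it is left.
- plate_tape (a point): Middle of the blue tape stripe on the brass plate's upper face. The stripe is 12 mm wide and runs right across the plate, its middle line 50 mm behind the leading edge (a third of the length). Axes as the plate's.
- plate_rear (a point): Middle of the brass plate's rear (-y) edge, half-way up its 6 mm thickness. Behind it the lane is free for 100 mm or more. Axes as the plate's.
- black_plate: Plain black plastic plate without tape, same size as the brass one (70 x 150 x 6 mm), lying in the other lane of the ledge; to be left alone. Origin: centre of its underside, y along its length.
- solder_spool: Aluminium-coloured solder spool standing on the ledge's side strip (beyond the lanes, on the ledge's +x side), 52 mm diameter, 40 mm high. Origin: centre of its underside. To be left alone.
- guitar_knob: Small white guitar knob standing on the ledge's side strip, 28 mm diameter, 18 mm high. Origin: centre of its underside. To be left alone.
- spray_can: Spray can standing on the bench, 66 mm diameter, 180 mm high. Origin: centre of its underside. To be left alone.
- tape_roll: Roll of blue tape lying flat on the bench, 100 mm outer diameter, 24 mm high. Origin: centre of its underside. To be left alone.
- screwdriver: Screwdriver lying on the bench, 180 mm long. To be left alone.
- mug: Blue mug standing on the bench, 80 mm diameter, 90 mm high. Origin: centre of its underside. To be left alone.
There are look-alikes about, which are no part of the job. There is more than one size of the brass_plate; the job needs the middle-sized.

How it is judged (in metres and radians):
At the end, for the whole second after the job is handed in: The middle line of the tape stripe is within 10 mm of the ledge's end, the brass plate lies flat and still on the ledge (within about 3 degrees of level) with its length along the lane (within 14 degrees), and no other listed thing has moved by more than 12 mm (y of plate_tape in the frame of ledge_end between -0.01 and 0.01 m and z of brass_plate in the frame of ledge between 0.057 and 0.063 m and angle between brass_plate's own z axis and vertical below 0.05 rad and angle between the y axis of brass_plate and the y axis of ledge, either way round below 0.25 rad and linear speed of brass_plate below 0.01 m/s and distance of each of black_plate, solder_spool, guitar_knob, spray_can, tape_roll, screwdriver, mug from where it was at the start of the episode below 0.012 m); the robot touches nothing.
It fails at once if the brass plate is lifted more than 10 mm off the ledge (z of brass_plate in the frame of ledge above 0.07 m).
It fails at once if the brass plate drops off the ledge (z of brass_plate in the frame of ledge below 0.05 m).
It fails at once if the brass plate is tipped by more than about 11 degrees (angle between brass_plate's own z axis and vertical above 0.2 rad).
It fails at once if the black plate or another bystander is moved by more than 12 mm (distance of any of black_plate, solder_spool, guitar_knob, spray_can, tape_roll, screwdriver, mug from where it was at the start of the episode above 0.012 m).
It also fails if it takes over 43 s, if anything falls off the work surface, if the arm or the gripper's body presses on something with over 40 N, if the wrist force passes 120 N, or if a joint passes its speed limit or range.

ROBOT

A 6-joint arm with a two-finger parallel gripper is mounted at the origin on the work surface. World frame = base frame: x ahead of the robot, y to its left, z up, the work surface at z = 0. Lengths are in m, angles in degrees, forces in N, time in s.
With the tool pointing down it reaches from about 0.35 to 0.875 m from the base axis. Payload 4.2 kg.
Tool frame: the origin (TCP) lies midway between the tips of the shut fingers; the grasp point (between the pads) lies 19 mm behind it; z points along the fingers, y is the line along which they close (so a half turn about z gives the same grasp; the last joint's range is limited). The gripper opens to 87 mm and grips with 3 to 60 N. Pads are 19 mm wide; open, the fingers measure 117 mm over their backs; the gripper's body (75 mm by 190 mm) begins 51 mm behind the grasp point.
Start: joints at [82.598, 22.042, 0.453, 0, -68.411, -14.817], TCP at [0.236, 0.579, 0.223] pointing down, gripper open.
Joint ranges: [-179.83, 179.83], [-69.29, 118.12], [-61.27, 80.66], [-181.25, 117.63], [-171.15, -9.14], [-177.46, 177.46]. Speed limits (degrees/s): [159.86, 159.86, 180, 180, 180, 180].

INTERFACE

Orientations are given as a 3x3 rotation matrix whose columns are the frame's x, y, z axes.
In Python, from station import sense, capture, finish_job, silhouettes, landmark_of gives the robot as it stands.
- The arm moves only by the tool step_arm, never from a script. Its arguments are lists of equal length, an entry for each row: "linear": the shift along the tool's x, y, z in mm, a list of three; "delta_rot": the turn, a rotation vector about the tool's x, y, z in rad, a list of three; "grip": the finger opening in mm, from 0 to 87. A call has 1 to 10 rows; each row shifts and turns the commanded pose from where the row before left it, along the tool's axes as they then stand; what a row does not reach is not made up. A row lasts 1/8 s, in which the tool goes at most 62.5 mm and 10.7 degrees, less where a joint would pass 70% of its speed; a pose out of reach is approached as far as the arm can. A call with a gripper value outside its range is refused whole. The fingers move at their own pace and stop on an object; the grip force is fixed at half the most. Time passes only in rows, so rows that do not move let the fingers close. It gives the time, the measured TCP pose, the force, the opening and the grip force at its end, in the units of the state.
- sense(): the state, without advancing time (a new reading comes with each control period).
- capture(name): name is "side" or "top" or "wrist"; returns a dict with "img" (384x512x3 uint8, red, green, blue), "fx", "fy", "cx", "cy" (pixels), "k1" (the pictures are not rectified: a ray, as slopes to the right and down, at radius r is drawn at 1 + k1 r^2 times it, then the intrinsics apply), "world_to_cam" (4x4, takes a point from world to camera coordinates); the wrist camera has in their place "mount" (4x4, takes a point from camera to tool coordinates, whose origin is the TCP and whose axes are the flange's). Camera axes: x right, y up, looking along -z (the intrinsics and any distortion apply to the point x, -y, -z); pixel columns grow to the right and rows downward; lengths in m; the calibration is good to about 2 mm. A picture is of the moment at which its call begins: read the wrist's pose just before it. There is no depth.
- finish_job(): hands the job in; it is judged then, once.
Trained networks look in the newest picture that a camera, given by its name, has taken for a name from the list of things; names that differ only in an ending like _2 or _b are one class to them, and where a whole thing is asked for, a point or a joint stands for the part that bears it (a point fixed in the world has none). Each returns a list of dicts, best first, with "score" (0 to 1); they miss things now and then, are a little off and sometimes report something else, mostly with a low value. They report only what shows in the picture. A call takes as long as a camera call. They do not tell look-alikes from the thing itself.
- silhouettes(camera, label): "mask" (384x512 bool, what is visible of it) and "point" ([column, row] in pixels, amid what is visible of it).
- landmark_of(camera, label): "point" ([column, row] in pixels: a listed point, or the origin of a listed thing).
The state is a dict: "time_s": time; "joints": joint angles; "joint_velocities": joint speeds; "effort": joint torques, N m; "tcp_pos": TCP position; "ee_rot": TCP orientation; "wrist_force": force on the tool from outside, world axes, zero at the start; "moment": the same for the moment, N m; "gripper_width": opening from 0.0 (shut) to 1.0 (fully open); "gripper_force": force on a finger pad.
Only numpy, scipy, OpenCV 4.12 (cv2) and the standard library are available. Lean on these libraries where they do the work, as an engineer would, in place of code of your own. Each camera call takes 0.05 s, during which the arm holds its last target. There are 200 camera calls.

## Working session

There is one attempt and no reset: what is moved stays moved. The work goes in short steps, Python scripts to look and compute and a tool call to move; the robot and the scene stay as the last step left them, time stands still between calls to the robot, and variables do not carry over. Pictures are saved under pics/ and viewed, at most 10 in all, crops included, and the job is handed in when it is done.

Besides the shell and the picture viewer there is one more tool, called after "Emit:" as name(argument=value, ...), one argument or row to a line, values as JSON. step_arm: Moves the arm, as the interface text tells. Its arguments: {"type":"object","properties":{"linear":{"type":"array"},"delta_rot":{"type":"array"},"grip":{"type":"array"}},"required":["linear","delta_rot","grip"]}

```bash
mkdir -p pics
cat > h.py <<'E'
import numpy as np, cv2
from station import *
def ray(c,px):
    u=np.array([(px[0]-c["cx"])/c["fx"],(px[1]-c["cy"])/c["fy"]]);s=u.copy()
    for _ in range(20): s=u/(1+c["k1"]*(s@s))
    d=np.array([s[0],-s[1],-1.])
    M=np.linalg.inv(c["world_to_cam"]) if "world_to_cam" in c else c["T"]
    return M[:3,3],M[:3,:3]@d
def onz(c,px,z):
    o,d=ray(c,px); return o+d*(z-o[2])/d[2]
def proj(c,P):
    W=c["world_to_cam"] if "world_to_cam" in c else np.linalg.inv(c["T"])
    p=W[:3,:3]@P+W[:3,3]; s=np.array([p[0],-p[1]])/-p[2]; s=s*(1+c["k1"]*(s@s))
    return np.array([c["fx"]*s[0]+c["cx"],c["fy"]*s[1]+c["cy"]])
def cap(n):
    st=sense(); c=capture(n)
    if "mount" in c:
        T=np.eye(4);T[:3,:3]=np.array(st["ee_rot"]);T[:3,3]=st["tcp_pos"];c["T"]=T@np.array(c["mount"])
    return c
def save(c,n): cv2.imwrite("pics/"+n,c["img"][:,:,::-1])
E
python3 - <<'E'
from h import *
s=sense();print(s["ee_rot"],s["time_s"])
ims=[]
for n in ["top","side"]:
    c=cap(n);ims.append(c["img"])
    cv2.imwrite(f"pics/{n}.png",cv2.resize(c["img"],(800,600))[:,:,::-1])
    for l,z in [("ledge",0),("ledge_end",.06),("brass_plate",.06),("plate_tape",.066),("plate_rear",.063),("black_plate",.06)]:
        for d in landmark_of(n,l)[:4]: print(n,l,round(d["score"],2),np.round(d["point"]),np.round(onz(c,d["point"],z),4))
E
```

```text
[[ 9.25682558e-01 -3.78300452e-01 -7.55295889e-04]
 [-3.78301198e-01 -9.25680266e-01 -2.06115364e-03]
 [ 8.05728541e-05  2.19370331e-03 -9.99997591e-01]] 0.0
top ledge 0.72 [264. 148.] [0.5995 0.0395 0.    ]
top ledge_end 0.89 [205. 139.] [0.6123 0.2084 0.06  ]
top brass_plate 0.96 [180. 272.] [0.2337 0.2692 0.06  ]
top brass_plate 0.93 [251. 147.] [0.5934 0.0766 0.06  ]
top brass_plate 0.67 [233. 229.] [0.3577 0.1209 0.06  ]
top plate_tape 0.95 [233. 233.] [0.3479 0.1203 0.066 ]
top plate_tape 0.88 [243. 138.] [0.6166 0.1005 0.066 ]
top plate_rear 0.92 [279. 147.] [ 0.5949 -0.0045  0.063 ]
top plate_rear 0.85 [238. 212.] [0.4072 0.1073 0.063 ]
top plate_rear 0.67 [254. 146.] [0.5954 0.0695 0.063 ]
top plate_rear 0.55 [212. 288.] [0.1908 0.1767 0.063 ]
top black_plate 0.89 [247. 174.] [0.5135 0.0872 0.06  ]
side ledge 0.9 [296. 199.] [0.5949 0.0446 0.    ]
side ledge_end 0.75 [283. 146.] [0.615  0.2267 0.06  ]
side brass_plate 0.95 [297. 177.] [0.6066 0.0743 0.06  ]
side brass_plate 0.93 [211. 200.] [0.3477 0.0549 0.06  ]
side brass_plate 0.77 [165. 174.] [0.2348 0.2097 0.06  ]
side plate_tape 0.89 [293. 168.] [0.6063 0.1077 0.066 ]
side plate_tape 0.87 [164. 164.] [0.2377 0.248  0.066 ]
side plate_tape 0.77 [202. 200.] [0.3219 0.0585 0.066 ]
side plate_rear 0.79 [230. 202.] [0.3947 0.0329 0.063 ]
side plate_rear 0.79 [149. 198.] [0.181 0.113 0.063]
side plate_rear 0.58 [302. 193.] [0.5956 0.0053 0.063 ]
side black_plate 0.86 [265. 179.] [0.5159 0.0941 0.06  ]
side black_plate 0.73 [245. 129.] [0.5228 0.3597 0.06  ]
```

View pics/top.png

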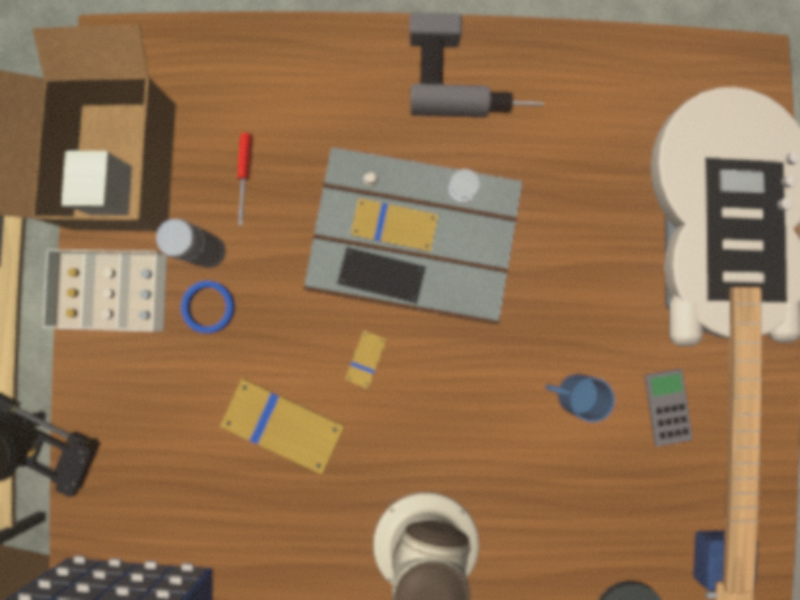

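View pics/side.png

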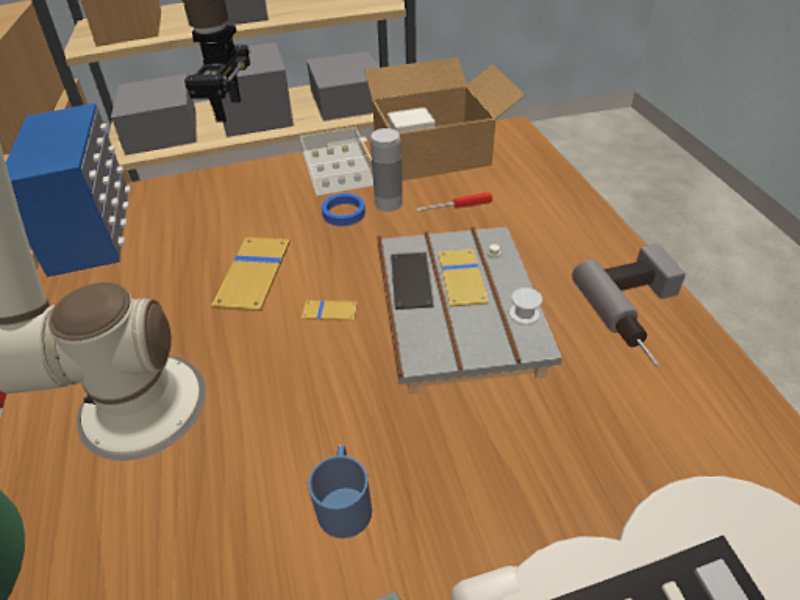

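Run:
```python
from h import *
c=cap("top"); 
crop=c["img"][85:215,185:345]
cv2.imwrite("pics/crop.png",cv2.resize(crop,None,fx=5,fy=4.6*5/4.6*0.92,interpolation=cv2.INTER_CUBIC)[:,:,::-1][:600])
def fit(n,z):
    for l in ["ledge","brass_plate","black_plate"]:
        for d in silhouettes(n,l)[:4]:
            k,_=cv2.findContours(d["mask"].astype(np.uint8),0,1); k=max(k,key=len)[:,0]
            P=np.array([onz(c,p,.06 if l=="ledge" else .066)[:2] for p in k],np.float32)*1000
            r=cv2.minAreaRect(P); print(n,l,round(d["score"],2),np.round(d["point"]),np.round(r[0]),np.round(r[1]),round(r[2],1))
fit("top",0); c=cap("side"); fit("side",0)
for n in ["spray_can","tape_roll","mug"]:
    for d in landmark_of("side",n)[:1]: print(n,np.round(onz(c,d["point"],0),3))
```

```text
top ledge 0.61 [276. 148.] [585.  37.] [361. 274.] 81.4
top brass_plate 0.87 [180. 275.] [232. 269.] [206.  97.] 66.3
top brass_plate 0.81 [233. 229.] [356. 122.] [46. 95.] 71.7
top brass_plate 0.58 [253. 143.] [602.  75.] [151.  71.] 79.6
top black_plate 0.71 [244. 176.] [510.  97.] [149.  71.] 77.3
side brass_plate 0.98 [297. 177.] [601.  72.] [160.  74.] 79.7
side brass_plate 0.72 [164. 177.] [227. 205.] [204.  95.] 67.1
side brass_plate 0.69 [212. 199.] [348.  60.] [46. 96.] 69.4
side black_plate 0.82 [262. 178.] [510.  96.] [160.  71.] 76.0
spray_can [ 0.293 -0.293  0.   ]
tape_roll [0.444 0.429 0.   ]
mug [ 0.295 -0.288  0.   ]
```

View pics/crop.png

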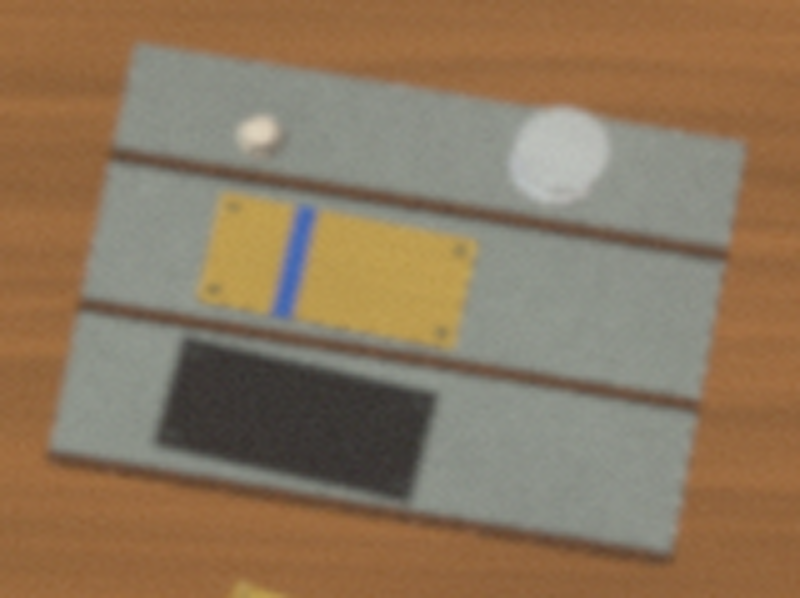

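Three brass plates with tape: on the ledge at native top-view (251,142), measured 151x71 mm; small one at (233,229), 95x46; big one at (180,272), 206x97. The plate on the ledge, in its middle lane, is the right one. The crop confirms this: its tape is at the left third, and the lane behind it is free. I'll start moving now: lift, turn, close the fingers to 20 mm, then go behind its rear edge.

Emit:
step_arm(
  linear=[
    [0,0,-10],
    [0,0,-10],
    [0,0,-10],
    [0,0,-10],
    [0,0,0],
    [0,0,0],
    [0,0,0],
    [0,0,0],
    [0,0,0],
  ],
  delta_rot=[
    [0,0,0.1667],
    [0,0,0.1667],
    [0,0,0.1667],
    [0,0,0.1667],
    [0,0,0.1667],
    [0,0,0.1667],
    [0,0,0.1667],
    [0,0,0.1667],
    [0,0,0],
  ],
  grip=[20,20,20,20,20,20,20,20,20],
)

```text
time_s: 2.38
tcp_pos: [0.2363, 0.5786, 0.2625]
ee_rot: [[-0.148, -0.989, -0.0], [-0.989, 0.148, 0.0], [-0.0, 0.0, -1.0]]
wrist_force: [-0.9, -0.0, 0.0]
gripper_width: 0.237
gripper_force: 0.0
```

Emit:
step_arm(
  linear=[
    [44,-34,0],
    [44,-34,0],
    [44,-34,0],
    [44,-34,0],
    [44,-34,0],
    [44,-34,0],
    [44,-34,0],
    [44,-34,0],
    [44,-34,0],
    [0,0,0],
  ],
  delta_rot=[
    [0,0,0],
    [0,0,0],
    [0,0,0],
    [0,0,0],
    [0,0,0],
    [0,0,0],
    [0,0,0],
    [0,0,0],
    [0,0,0],
    [0,0,0],
  ],
  grip=[20,20,20,20,20,20,20,20,20,20],
)

```text
time_s: 3.62
tcp_pos: [0.4805, 0.1382, 0.2625]
ee_rot: [[-0.153, -0.988, 0.0], [-0.988, 0.153, -0.0], [0.0, -0.0, -1.0]]
wrist_force: [0.1, 0.5, -0.0]
gripper_width: 0.229
gripper_force: 0.0
```

Emit:
step_arm(
  linear=[
    [40,-33,0],
    [40,-33,0],
    [40,-33,0],
    [40,-33,0],
    [0,0,0],
    [0,0,0],
  ],
  delta_rot=[
    [0,0,0],
    [0,0,0],
    [0,0,0],
    [0,0,0],
    [0,0,0],
    [0,0,0],
  ],
  grip=[20,20,20,20,20,20],
)

```text
time_s: 4.38
tcp_pos: [0.5857, -0.0362, 0.2623]
ee_rot: [[-0.148, -0.989, -0.001], [-0.989, 0.148, 0.0], [-0.0, 0.001, -1.0]]
wrist_force: [0.3, -0.2, -0.0]
gripper_width: 0.226
gripper_force: 0.0
```

Run:
```python
from h import *
c=cap("wrist"); save(c,"w1.png"); s=sense(); print(s["tcp_pos"])
for l,z in [("ledge_end",.06),("plate_tape",.066),("plate_rear",.063),("ledge",0.)]:
    for d in landmark_of("wrist",l)[:2]: print(l,round(d["score"],2),np.round(d["point"]),np.round(onz(c,d["point"],z),4))
for d in silhouettes("wrist","brass_plate")[:2]:
    k,_=cv2.findContours(d["mask"].astype(np.uint8),0,1); k=max(k,key=len)[:,0]
    P=np.array([onz(c,p,.066)[:2] for p in k],np.float32)*1000
    r=cv2.minAreaRect(P); print(np.round(r[0]),np.round(r[1]),r[2])
```

```text
[ 0.58561091 -0.03580414  0.26257804]
ledge_end 0.83 [264. 342.] [0.6145 0.2147 0.06  ]
plate_tape 0.94 [442. 244.] [0.3693 0.0951 0.066 ]
plate_tape 0.68 [257. 273.] [0.6071 0.0982 0.066 ]
plate_rear 0.94 [398. 234.] [0.4243 0.0738 0.063 ]
plate_rear 0.82 [263. 194.] [ 0.5846 -0.0038  0.063 ]
ledge 0.93 [269. 208.] [0.5809 0.0384 0.    ]
[386.  86.] [41. 88.] 70.97943115234375
[322. 227.] [60. 17.] 79.26036071777344
```

View pics/w1.png

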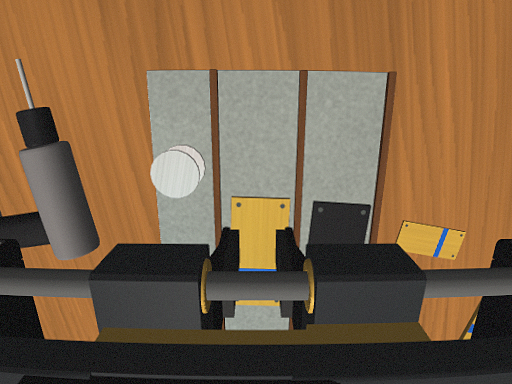

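The wrist picture shows the plate's rear edge at (260,197), with its tape partly hidden at (257,272). The lane behind is free, and the grey ledge's -y end is at the top. The tape is about 116 mm short of the end, which agrees with the top view. Going down behind the plate.

Emit:
step_arm(
  linear=[
    [0,0,50],
    [0,0,50],
    [0,0,50],
    [0,0,30],
    [0,0,10],
    [0,0,0],
    [0,0,3],
    [0,0,3],
    [0,0,0],
  ],
  delta_rot=[
    [0,0,0],
    [0,0,0],
    [0,0,0],
    [0,0,0],
    [0,0,0],
    [0,0,0],
    [0,0,0],
    [0,0,0],
    [0,0,0],
  ],
  grip=[20,20,20,20,20,20,20,20,20],
)

```text
time_s: 5.8
tcp_pos: [0.5861, -0.0368, 0.067]
ee_rot: [[-0.15, -0.989, 0.001], [-0.989, 0.15, 0.0], [-0.0, -0.001, -1.0]]
wrist_force: [0.2, -0.0, 0.2]
gripper_width: 0.234
gripper_force: 0.0
```

Run:
```python
from h import *
c=cap("side"); cv2.imwrite("pics/s2.png",cv2.resize(c["img"][120:260,220:380],(800,600*7//6*6//7),interpolation=cv2.INTER_CUBIC)[:,:,::-1])
s=sense(); print(s["tcp_pos"],s["wrist_force"])
```

```text
[ 0.58608295 -0.03683841  0.06694022] [ 0.3931746   0.09317395 -0.02377635]
```

View pics/s2.png

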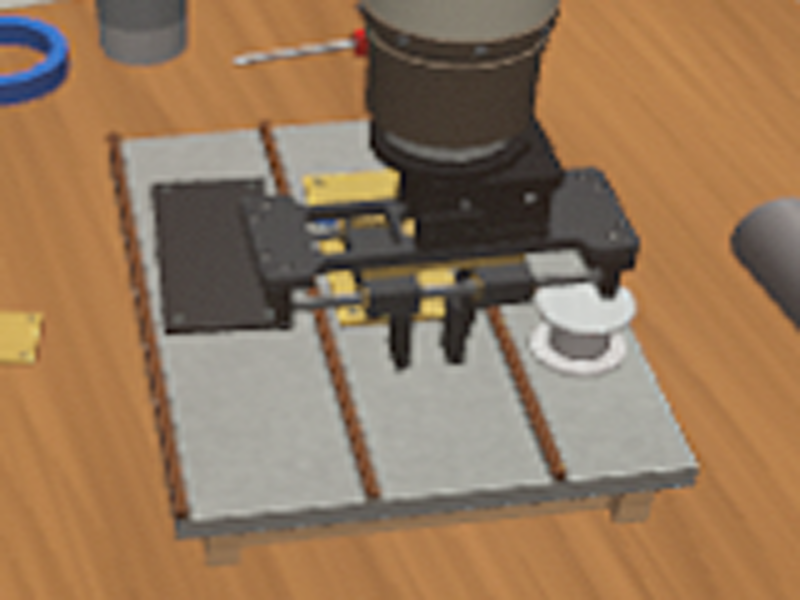

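The fingertips are in the lane, at crop (400,355) and (455,350), behind the rear edge at (395,310). The gripper body is above the spool. Lowering the last few millimetres and starting the push.

Emit:
step_arm(
  linear=[
    [0,0,2],
    [0,0,1],
    [0,0,1],
    [0,0,0],
    [0,0,0],
  ],
  delta_rot=[
    [0,0,0],
    [0,0,0],
    [0,0,0],
    [0,0,0],
    [0,0,0],
  ],
  grip=[20,20,20,20,20],
)

```text
time_s: 6.48
tcp_pos: [0.5859, -0.0369, 0.0625]
ee_rot: [[-0.15, -0.989, -0.0], [-0.989, 0.15, -0.0], [0.0, 0.0, -1.0]]
wrist_force: [-0.0, 0.2, 0.4]
gripper_width: 0.231
gripper_force: 0.0
```

Emit:
step_arm(
  linear=[
    [-5,0,0],
    [-5,0,0],
    [-5,0,0],
    [-5,0,0],
    [-4,0,0],
    [-4,0,0],
    [-4,0,0],
    [-4,0,0],
  ],
  delta_rot=[
    [0,0,0],
    [0,0,0],
    [0,0,0],
    [0,0,0],
    [0,0,0],
    [0,0,0],
    [0,0,0],
    [0,0,0],
  ],
  grip=[20,20,20,20,20,20,20,20],
)

```text
time_s: 7.48
tcp_pos: [0.5912, -0.0014, 0.0625]
ee_rot: [[-0.15, -0.989, -0.0], [-0.989, 0.15, -0.0], [0.0, 0.0, -1.0]]
wrist_force: [0.2, -2.1, -0.0]
gripper_width: 0.228
gripper_force: 1.4
```

Emit:
step_arm(
  linear=[
    [-4,0,0],
    [-4,0,0],
    [-4,0,0],
    [-4,0,0],
    [-4,0,0],
    [-4,0,0],
    [-4,0,0],
    [-4,0,0],
    [-4,0,0],
    [-4,0,0],
  ],
  delta_rot=[
    [0,0,0],
    [0,0,0],
    [0,0,0],
    [0,0,0],
    [0,0,0],
    [0,0,0],
    [0,0,0],
    [0,0,0],
    [0,0,0],
    [0,0,0],
  ],
  grip=[20,20,20,20,20,20,20,20,20,20],
)

```text
time_s: 8.72
tcp_pos: [0.5973, 0.0385, 0.0625]
ee_rot: [[-0.15, -0.989, -0.0], [-0.989, 0.15, -0.0], [0.0, 0.0, -1.0]]
wrist_force: [-0.7, -3.1, 0.0]
gripper_width: 0.233
gripper_force: 1.6
```

Emit:
step_arm(
  linear=[
    [-4,0,0],
    [-4,0,0],
    [-4,0,0],
    [-4,0,0],
    [-4,0,0],
    [-4,0,0],
    [-4,0,0],
    [-4,0,0],
    [-4,0,0],
    [-4,0,0],
  ],
  delta_rot=[
    [0,0,0],
    [0,0,0],
    [0,0,0],
    [0,0,0],
    [0,0,0],
    [0,0,0],
    [0,0,0],
    [0,0,0],
    [0,0,0],
    [0,0,0],
  ],
  grip=[20,20,20,20,20,20,20,20,20,20],
)

```text
time_s: 9.98
tcp_pos: [0.6033, 0.0781, 0.0625]
ee_rot: [[-0.15, -0.989, -0.0], [-0.989, 0.15, -0.0], [0.0, 0.0, -1.0]]
wrist_force: [-0.4, -2.5, 0.8]
gripper_width: 0.226
gripper_force: 1.5
```

Run:
```python
from h import *
for n in ["top","side","wrist"]:
    c=cap(n)
    if n=="top": cv2.imwrite("pics/t3.png",cv2.resize(c["img"][85:215,185:345],(800,600),interpolation=cv2.INTER_CUBIC)[:,:,::-1])
    for l,z in [("ledge_end",.06),("plate_tape",.066)]:
        for d in landmark_of(n,l)[:3]: print(n,l,round(d["score"],2),np.round(d["point"],1),np.round(onz(c,d["point"],z),4))
```

```text
top ledge_end 0.65 [203.7 140.7] [0.6081 0.2129 0.06  ]
top plate_tape 0.92 [169.1 263.8] [0.2554 0.2995 0.066 ]
top plate_tape 0.78 [232.4 233.4] [0.3459 0.1228 0.066 ]
top plate_tape 0.7 [209.6 138.3] [0.6143 0.1953 0.066 ]
side plate_tape 0.73 [286.8 151.5] [0.6155 0.1905 0.066 ]
side plate_tape 0.73 [204.6 198. ] [0.3315 0.064  0.066 ]
side plate_tape 0.63 [164.2 162.9] [0.2391 0.2535 0.066 ]
```

View pics/t3.png

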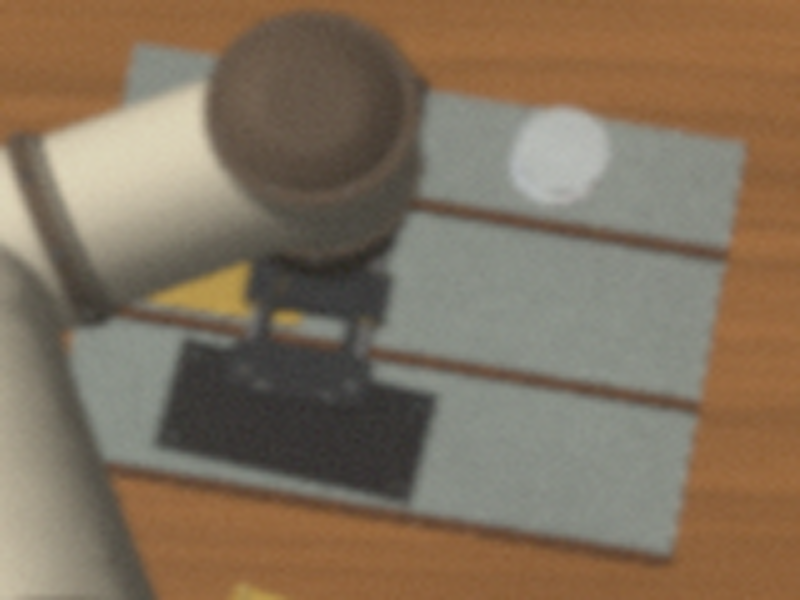

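The arm hides the tape from the top. By finger position about 27 mm remain, and about 24 mm by the side view. I'll push 18 mm more, then back away to look.

Emit:
step_arm(
  linear=[
    [-4,0,0],
    [-4,0,0],
    [-4,0,0],
    [-3,0,0],
    [-3,0,0],
    [0,0,0],
    [5,0,0],
    [20,0,0],
    [0,0,0],
  ],
  delta_rot=[
    [0,0,0],
    [0,0,0],
    [0,0,0],
    [0,0,0],
    [0,0,0],
    [0,0,0],
    [0,0,0],
    [0,0,0],
    [0,0,0],
  ],
  grip=[20,20,20,20,20,20,20,20,20],
)

```text
time_s: 11.55
tcp_pos: [0.6018, 0.0695, 0.0624]
ee_rot: [[-0.152, -0.988, -0.0], [-0.988, 0.152, 0.0], [-0.0, 0.0, -1.0]]
wrist_force: [-0.1, 0.3, 0.2]
gripper_width: 0.234
gripper_force: 0.0
```

Emit:
step_arm(
  linear=[
    [45,0,0],
    [50,0,0],
    [45,0,0],
    [0,0,0],
    [0,0,0],
  ],
  delta_rot=[
    [0,0,0],
    [0,0,0],
    [0,0,0],
    [0,0,0],
    [0,0,0],
  ],
  grip=[20,20,20,20,20],
)

```text
time_s: 12.18
tcp_pos: [0.5816, -0.0675, 0.0627]
ee_rot: [[-0.151, -0.989, 0.001], [-0.989, 0.151, 0.0], [-0.0, -0.001, -1.0]]
wrist_force: [-0.9, -0.8, 0.1]
gripper_width: 0.228
gripper_force: 0.0
```

Run:
```python
from h import *
yx=np.array([.1495,.9888]);xx=np.array([.9888,-.1495])
for n in ["top","side"]:
    c=cap(n)
    im=c["img"][80:180,170:290] if n=="top" else c["img"][125:225,230:350]
    cv2.imwrite(f"pics/{n}4.png",cv2.resize(im,(720,600),interpolation=cv2.INTER_CUBIC)[:,:,::-1])
    for l,z in [("ledge_end",.06),("plate_tape",.066)]:
        for d in landmark_of(n,l)[:3]:
            p=onz(c,d["point"],z)[:2]*1000-[585,37]
            print(n,l,round(d["score"],2),np.round(d["point"],1),"ledge xy",np.round([p@xx,p@yx],1))
```

```text
top ledge_end 0.97 [204.9 138. ] ledge xy [  4.9 175.4]
top plate_tape 0.93 [205.  135.7] ledge xy [ 10.5 175.3]
side ledge_end 0.65 [285.3 145.6] ledge xy [  9.7 195. ]
side plate_tape 0.87 [286.6 146.2] ledge xy [ 11.7 183.4]
side plate_tape 0.65 [202.2 198. ] ledge xy [-261.2  -10.2]
side plate_tape 0.64 [165.2 165.6] ledge xy [-370.6  148.7]
```

View pics/top4.png

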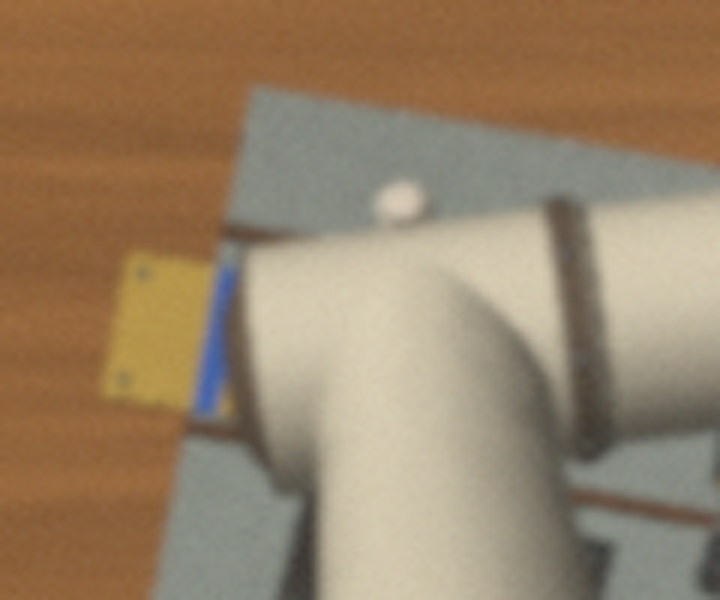

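View pics/side4.png

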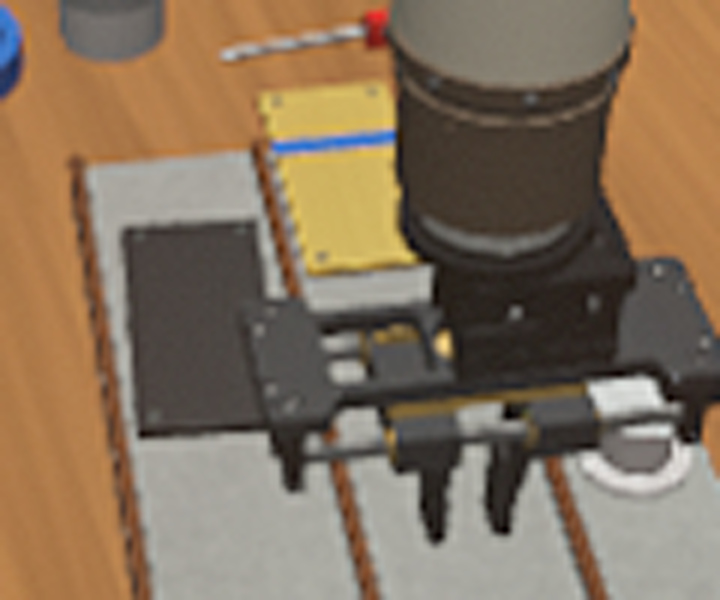

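Top crop: the ledge's end line passes (203,340) and the tape's middle is at (217,340), so the tape is about 7 mm short. The side crop shows the plate flat, with its tape just inside the end. I'll go back and push 7 mm more.

Emit:
step_arm(
  linear=[
    [-30,0,0],
    [-40,0,0],
    [-40,0,0],
    [-30,0,0],
    [-10,0,0],
    [-5,0,0],
    [0,0,0],
  ],
  delta_rot=[
    [0,0,0],
    [0,0,0],
    [0,0,0],
    [0,0,0],
    [0,0,0],
    [0,0,0],
    [0,0,0],
  ],
  grip=[20,20,20,20,20,20,20],
)

```text
time_s: 13.35
tcp_pos: [0.6043, 0.0853, 0.0624]
ee_rot: [[-0.15, -0.989, -0.0], [-0.989, 0.15, -0.0], [0.0, 0.0, -1.0]]
wrist_force: [-0.1, -0.5, -0.5]
gripper_width: 0.23
gripper_force: 0.0
```

Emit:
step_arm(
  linear=[
    [-4,0,0],
    [-3,0,0],
    [-2,0,0],
    [-2,0,0],
    [-2,0,0],
    [-2,0,0],
    [-2,0,0],
    [0,0,0],
  ],
  delta_rot=[
    [0,0,0],
    [0,0,0],
    [0,0,0],
    [0,0,0],
    [0,0,0],
    [0,0,0],
    [0,0,0],
    [0,0,0],
  ],
  grip=[20,20,20,20,20,20,20,20],
)

```text
time_s: 14.35
tcp_pos: [0.607, 0.1026, 0.0625]
ee_rot: [[-0.15, -0.989, -0.0], [-0.989, 0.15, -0.0], [0.0, 0.0, -1.0]]
wrist_force: [-0.8, -2.9, 1.1]
gripper_width: 0.231
gripper_force: 1.6
```

Emit:
step_arm(
  linear=[
    [5,0,0],
    [20,0,0],
    [20,0,0],
    [0,0,-40],
    [0,0,-50],
    [0,0,-50],
    [50,20,0],
    [50,20,0],
    [50,20,0],
    [50,20,0],
  ],
  delta_rot=[
    [0,0,0],
    [0,0,0],
    [0,0,0],
    [0,0,0],
    [0,0,0],
    [0,0,0],
    [0,0,0],
    [0,0,0],
    [0,0,0],
    [0,0,0],
  ],
  grip=[20,20,20,20,20,20,20,20,20,20],
)

```text
time_s: 15.6
tcp_pos: [0.4896, -0.1299, 0.2027]
ee_rot: [[-0.151, -0.989, 0.001], [-0.989, 0.151, 0.0], [-0.0, -0.001, -1.0]]
wrist_force: [1.1, -0.3, 0.4]
gripper_width: 0.228
gripper_force: 0.0
```

Emit:
step_arm(
  linear=[
    [50,20,0],
    [50,20,0],
    [0,0,0],
    [0,0,0],
  ],
  delta_rot=[
    [0,0,0],
    [0,0,0],
    [0,0,0],
    [0,0,0],
  ],
  grip=[20,20,20,20],
)

```text
time_s: 16.1
tcp_pos: [0.4362, -0.2212, 0.2027]
ee_rot: [[-0.152, -0.988, 0.001], [-0.988, 0.152, 0.0], [-0.0, -0.001, -1.0]]
wrist_force: [0.0, 0.2, -0.0]
gripper_width: 0.234
gripper_force: 0.0
```

Run:
```python
from h import *
c=cap("top"); im=c["img"][80:180,170:290]
cv2.imwrite("pics/top5.png",cv2.resize(im,(720,600),interpolation=cv2.INTER_CUBIC)[:,:,::-1])
s=sense(); print(s["tcp_pos"],s["wrist_force"])
```

```text
[ 0.43663583 -0.22064821  0.20261873] [0.93177446 0.10535207 0.6092658 ]
```

View pics/top5.png

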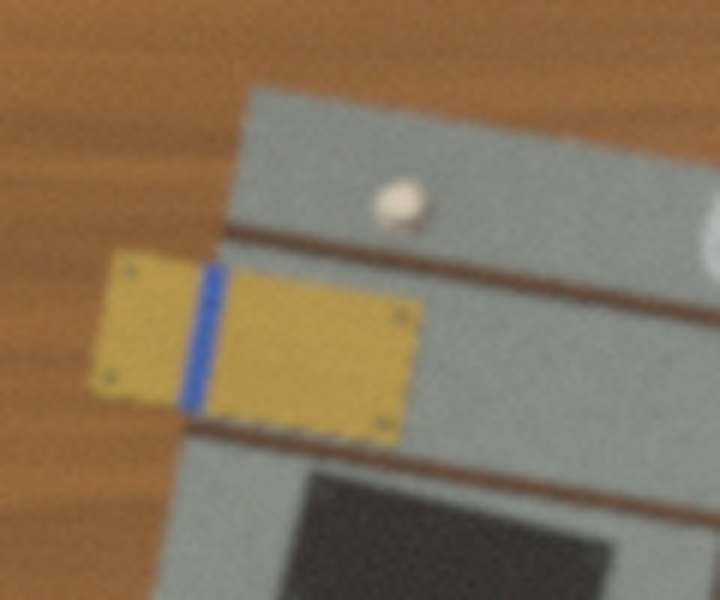

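The tape's middle line, (215,265) to (192,412), lies on the ledge's end line, which is at about (203,340). The offset is about 1 mm, the plate lies flat and along the lane, and the arm is clear.

```bash
python3 -c "from station import *; print(finish_job())"
```

```text
the job is handed in; nothing more can be done
None
```

I pushed the middle-sized brass plate until its blue tape lies over the ledge's end edge, within about 1 mm in the last top picture; it is flat, nothing else was touched, the arm is clear, and the job is handed in (no verdict was returned).

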